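# Load the bench shaker, shut its guard and set the speed

## Task

Take the finished white jar out of the shaker and stand it on the cardboard pad, and stand every small amber bottle upright in a well of the shaker's tray, one to a well and right down on its floor. Then push the shaker's front guard door fully shut until it snaps onto its catch, and only after that turn the speed dial until its white line points at the brass set tab. Leave the other things on the bench where they are.

Things in the scene. Friction and masses are not known exactly. Their poses are not given: they have to be found in the camera images.
- shaker: bench-top orbital shaker, white base 400 mm wide, 220 mm deep, 70 mm high, fixed, but placed and turned a little differently in each start. Origin on the bench; x from its front (robot side) to its back, y left, z up; the base spans x -120 to 100, y -200 to 200 mm. Guarded tray on the left part of its top, control deck with the dial on the right part
- shaker_tray (a point): centre of the grey tray on the shaker's top, at well floor height (z = 70 mm); axes as the shaker's. Six square wells, 2 along x by 3 along y, centres at x = -31, 31 and y = -62, 0, 62 mm from here; each well 44 mm square, the bars round the wells 18 mm wide and 20 mm high above the well floor
- shaker_guard (a point): above the tray's centre, at the top edge of the guard (z = 130 mm); axes as the shaker's. Clear guard walls 60 mm high stand behind (inner face 85 mm from here) and at both sides (inner faces 115 mm from here); the front side is closed by the guard door. The top is open: wells are loaded from above
- guard_door (a joint): guard door angle, rad: 0 = fully shut on its catch, grows as it opens towards the robot (0.45 to 0.9 at the start; limit 1.3; stays where left). Upright hinge at its left (+y) end. A sprung ball catch at the free end resists from about 0.08 rad; overrun it with 5 to 8 N; past 0.03 rad it snaps to 0 and holds the door; left short of that the door stands ajar
- guard_door_hinge (a point): on the door's hinge axis, at the door's mid height (101 mm above the bench). Its frame turns with the door: y points from free end to hinge, x from outer face to inner face. The panel is 232 mm long, 12 mm thick (6 mm each side of the axis), 73 to 129 mm above the bench; a black pull strip stands 12 mm out of the outer face, 213 to 227 mm from the hinge
- guard_door_face (a point): a good place to push: on the outer face of the door, 170 mm from the hinge, at mid height; its x axis points into the door, the way to push
- speed_dial (a joint): angle of the speed dial, rad, growing clockwise seen from above; 0 to 5.0 between end stops, 0 to 0.6 at the start; stays where it is left (friction 0.03 N m)
- speed_dial_grip (a point): on the upright axis of the speed dial, half way up its grip bar (z about 107 mm). The dial is a black disc 52 mm across with an upright grip bar 49 mm long, 14 mm thick, from z = 84 to 114 mm on top of it. The point's frame turns with the dial: its x axis runs along the bar, and the white line is on the -x half of the bar
- speed_dial_line (a point): outer end of the white line on top of the dial's grip bar, 22 mm from the axis
- speed_mark: the set tab: a small brass arrow-block 16 by 8 by 6 mm on the deck beside the dial, fixed, at another place on the scale in each start (1.5 to 3.5 rad clockwise from where the line points at dial angle 0, the shaker's front). Origin: on the dial's axis, at deck height; the tab lies 51 mm out along its -x axis: the dial is set when its -x axis points the same way
- pad: brown cardboard pad 100 by 100 by 4 mm, fixed flat on the bench at the right. Origin: centre of its underside; the top is at 4 mm
- bottle0: small amber bottle, standing upright: straight round body 32 mm across and 45 mm tall, black cap 22 mm across above it, 62 mm tall in all, heavy thick base, 40 to 85 g. Origin: centre of its underside, z up. Not every start has all six bottles (4 to 6 are there)
- bottle1: small amber bottle, standing upright: straight round body 32 mm across and 45 mm tall, black cap 22 mm across above it, 62 mm tall in all, heavy thick base, 40 to 85 g. Origin: centre of its underside, z up. Not every start has all six bottles (4 to 6 are there)
- bottle2: small amber bottle, standing upright: straight round body 32 mm across and 45 mm tall, black cap 22 mm across above it, 62 mm tall in all, heavy thick base, 40 to 85 g. Origin: centre of its underside, z up. Not every start has all six bottles (4 to 6 are there)
- bottle3: small amber bottle, standing upright: straight round body 32 mm across and 45 mm tall, black cap 22 mm across above it, 62 mm tall in all, heavy thick base, 40 to 85 g. Origin: centre of its underside, z up. Not every start has all six bottles (4 to 6 are there)
- bottle4: small amber bottle, standing upright: straight round body 32 mm across and 45 mm tall, black cap 22 mm across above it, 62 mm tall in all, heavy thick base, 40 to 85 g. Origin: centre of its underside, z up. Not every start has all six bottles (4 to 6 are there)
- bottle5: small amber bottle, standing upright: straight round body 32 mm across and 45 mm tall, black cap 22 mm across above it, 62 mm tall in all, heavy thick base, 40 to 85 g. Origin: centre of its underside, z up. Not every start has all six bottles (4 to 6 are there)
- jar0: white cosmetic jar with an aluminium lid, a plain cylinder 38 mm across and 48 mm tall, 80 g, standing in one of the shaker's wells at the start. Origin: centre of its underside. Only one of jar0, jar1, jar2 is there in any start
- jar1: white cosmetic jar with an aluminium lid, a plain cylinder 38 mm across and 48 mm tall, 80 g, standing in one of the shaker's wells at the start. Origin: centre of its underside. Only one of jar0, jar1, jar2 is there in any start
- jar2: white cosmetic jar with an aluminium lid, a plain cylinder 38 mm across and 48 mm tall, 80 g, standing in one of the shaker's wells at the start. Origin: centre of its underside. Only one of jar0, jar1, jar2 is there in any start
- label_roll: bystander: small paper label roll 50 mm across, 38 mm high, among the bottles
- pump_pot: bystander: squat white plastic pot 48 mm across, 42 mm high, among the bottles

How it is judged:
On the way, in this order (a step that is already met when the one before it is completed fails the run):
1. the jar stands on the pad and every bottle stands in a well (x of bottle0 in the frame of shaker between -0.062 and 0.062 m and y of bottle0 in the frame of shaker between -0.018 and 0.168 m and z of each of bottle0, bottle1, bottle2, bottle3, bottle4, bottle5 in the frame of shaker below 0.078 m and angle between each of bottle0, bottle1, bottle2, bottle3, bottle4, bottle5's own z axis and vertical below 0.2 rad and linear speed of each of bottle0, bottle1, bottle2, bottle3, bottle4, bottle5, jar0, jar1, jar2 below 0.03 m/s and x of bottle1 in the frame of shaker between -0.062 and 0.062 m and y of bottle1 in the frame of shaker between -0.018 and 0.168 m and x of bottle2 in the frame of shaker between -0.062 and 0.062 m and y of bottle2 in the frame of shaker between -0.018 and 0.168 m and x of bottle3 in the frame of shaker between -0.062 and 0.062 m and y of bottle3 in the frame of shaker between -0.018 and 0.168 m and x of bottle4 in the frame of shaker between -0.062 and 0.062 m and y of bottle4 in the frame of shaker between -0.018 and 0.168 m and x of bottle5 in the frame of shaker between -0.062 and 0.062 m and y of bottle5 in the frame of shaker between -0.018 and 0.168 m and x of jar0 in the frame of pad between -0.05 and 0.05 m and y of jar0 in the frame of pad between -0.05 and 0.05 m and z of each of jar0, jar1, jar2 in the frame of pad below 0.008 m and angle between each of jar0, jar1, jar2's own z axis and vertical below 0.15 rad and x of jar1 in the frame of pad between -0.05 and 0.05 m and y of jar1 in the frame of pad between -0.05 and 0.05 m and x of jar2 in the frame of pad between -0.05 and 0.05 m and y of jar2 in the frame of pad between -0.05 and 0.05 m), for 0.2 s.
2. then the guard door is shut on its catch (value of joint guard_door below 0.025 rad), for 0.2 s.
3. then the dial's white line points at the set tab (angle between the x axis of speed_dial_grip and the x axis of speed_mark, either way round below 0.14 rad and x of speed_dial_line in the frame of speed_mark below 0 m and value of joint guard_door below 0.025 rad), for 0.2 s.
At the end, for the whole second after the job is handed in: Every bottle stands upright (within 0.2 rad) and at rest on the floor of a well of the tray, the jar stands upright on the pad (its centre on the pad), the guard door is on its catch (under 0.025 rad), and the dial's white line points at the set tab within 0.14 rad (8 degrees) (all of step 1 and all of step 3); the robot touches nothing.
It fails at once if a bystander is pushed more than 60 mm away or knocked over (distance of any of label_roll, pump_pot from where it was at the start of the episode above 0.06 m or angle between any of label_roll, pump_pot's own z axis and vertical above 0.7 rad).
Of bottle0, bottle1, bottle2, bottle3, bottle4, bottle5 only 4 to 6 are there at a start; the rules pass over those that are not, and their reading is None.
Of jar0, jar1, jar2 only 1 to 1 are there at a start; the rules pass over those that are not, and their reading is None.
At some moment in a run one of bottle0, bottle1, bottle2, bottle3, bottle4, bottle5 may be knocked a few centimetres aside while the robot is not near it.
It also fails if it takes over 210 s, if anything falls off the work surface, if the arm or the gripper's body presses on something with over 40 N, if the wrist force passes 120 N, or if a joint passes its speed limit or range.

## Robot

A 7-joint arm with a two-finger parallel gripper is mounted at the origin on the work surface. World frame = base frame: x ahead of the robot, y to its left, z up, the work surface at z = 0. Lengths are in m, angles in rad, forces in N, time in s.
With the tool pointing down it reaches from about 0.425 to 0.925 m from the base axis. Payload 6.8 kg.
Tool frame: the origin (TCP) lies at the very end of the fingers, on their centre line; the grasp point (between the pads) lies 19 mm behind it (grip_point_offset is the distance from the TCP to the grasp point, in m); z points along the fingers, y is the line along which they close (so a half turn about z gives the same grasp; the last joint's range is limited). The gripper opens to 85 mm and grips with 20 to 120 N. Pads are 22 mm wide; open, the fingers measure 114 mm over their backs; the gripper's body (76 mm by 85 mm) begins 54 mm behind the grasp point. The pads swing forward as they close: fully open they stand 13 mm farther back than shut.
Start: joints at [-1.364, 0.477, 0.022, 1.555, -0.011, 1.109, -0.083], TCP at [0.209, 0.642, 0.231] pointing down, gripper open.
Joint ranges: [-2.96, 2.96], [-0.34, 2.1], [-1.41, 1.46], [0.24, 2.44], [-1.37, 4.51], [0.17, 1.92], [-2.96, 2.96]. Speed limits (rad/s): [2.39, 2.39, 3.14, 3.14, 3.14, 3.14, 3.14].

## Interface

Orientations are given as a unit quaternion [w, x, y, z].
In Python, from station import * gives the robot as it stands.
- The arm moves only by the tool carry_out, never from a script. Its argument "rows" is text: rows parted by semicolons, each of 4 numbers parted by spaces: the shift along the world's x, y, z in mm, then the turn about the world's z in degrees. In form: dx dy dz yaw; .... A call has 1 to 10 rows; each row shifts and turns the commanded pose from where the row before left it; what a row does not reach is not made up. A row lasts 1/8 s, in which the tool goes at most 62.5 mm and 10.7 degrees, less where a joint would pass 70% of its speed; a pose out of reach is approached as far as the arm can. A call is refused whole if a number of a shift passes 62.5 or a number of a turn 10.7, either way. A call with a gripper value outside its range is refused whole. "claw" is the finger opening in mm, from 0 to 85.4, set as the call begins (left out, the last holds). The fingers move at their own pace and stop on an object; "force" is the grip in N (left out, the last holds). Time passes only in rows, so rows that do not move let the fingers close. It gives the time, the measured TCP pose, the force, the opening and the grip force at its end, in the units of the state.
- get_obs(): the state, without advancing time (a new reading comes with each control period).
- read_camera(name): name is "scene" or "top" or "wrist"; returns a dict with "img" (480x640x3 uint8, blue, green, red), "fov_y" (degrees; the focal length in pixels is half the picture's height over the tangent of half this angle, whatever the lens; pixels are square), "cx", "cy" (the principal point, pixels), "world_to_cam" (4x4, takes a point from world to camera coordinates). Camera axes: x right, y up, looking along -z (the intrinsics and any distortion apply to the point x, -y, -z); pixel columns grow to the right and rows downward; lengths in m; the calibration is good to about 2 mm. A picture is of the moment at which its call begins. There is no depth.
- hand_in(): hands the job in; it is judged then, once.
Trained networks look in the newest picture that a camera, given by its name, has taken for a name from the list of things; names that differ only in an ending like _2 or _b are one class to them, and where a whole thing is asked for, a point or a joint stands for the part that bears it (a point fixed in the world has none). Each returns a list of dicts, best first, with "confidence" (0 to 1); they miss things now and then, are a little off and sometimes report something else, mostly with a low value. They report only what shows in the picture. A call takes as long as a camera call.
- recognise(camera, thing): "centre" ([column, row] in pixels, amid what is visible of it).
- outline_of(camera, thing): "pixels" (480x640 bool, what is visible of it) and "centre" ([column, row] in pixels, amid what is visible of it).
- place_of(camera, thing): "centre" ([column, row] in pixels: a listed point, or the origin of a listed thing).
The state is a dict: "t": time; "q": joint angles; "joint_vel": joint speeds; "joint_torque": joint torques, N m; "eef_pos": TCP position; "tool_rot": TCP orientation; "contact_force": force on the tool from outside, world axes, zero at the start; "torque": the same for the moment, N m; "gripper_width": opening from 0.0 (shut) to 1.0 (fully open); "grasp_force": force on a finger pad.
Only numpy, scipy, OpenCV 4.12 (cv2) and the standard library are available. Lean on these libraries where they do the work, as an engineer would, in place of code of your own. Each camera call takes 0.05 s, during which the arm holds its last target. There are 200 camera calls.

## Working session

There is one attempt and no reset: what is moved stays moved. The work goes in short steps, Python scripts to look and compute and a tool call to move; the robot and the scene stay as the last step left them, time stands still between calls to the robot, and variables do not carry over. Pictures are saved under pics/ and viewed, at most 14 in all, crops included, and the job is handed in when it is done.

Besides the shell and the picture viewer there is one more tool, called after ">>>" by a JSON object that holds its "method" and its "body", one argument or row to a line. carry_out: Moves the arm, as the interface text tells. Its arguments: {"type":"object","properties":{"rows":{"type":"string"},"claw":{"type":"number"},"force":{"type":"number"}},"required":["rows"]}

```bash
ls; mkdir -p pics; python3 - <<'E'
from station import *
import cv2,numpy as np
for c in("scene","top"):
    r=read_camera(c); cv2.imwrite(f"pics/{c}0.png",r["img"]); print(c,r["fov_y"],r["cx"],r["cy"],np.round(r["world_to_cam"],3).tolist(),[k for k in r if k not in("img",)])
    for k in r:
        if k not in("img","fov_y","cx","cy","world_to_cam"): print(k,r[k])
print({k:np.round(v,3).tolist() for k,v in get_obs().items()})
E
```

```text
pics
scene 55.31991586767095 317.85375350221494 242.847827392527 [[0.386, 0.922, 0.02, -0.165], [-0.642, 0.254, 0.723, 0.265], [0.662, -0.292, 0.69, -1.272], [0.0, 0.0, 0.0, 1.0]] ['fov_y', 'cx', 'cy', 'world_to_cam']
top 55.20528429125745 320.32713820494786 233.79653545075627 [[-0.021, -0.999, -0.036, -0.015], [0.989, -0.026, 0.143, -0.508], [-0.144, -0.032, 0.989, -0.954], [0.0, 0.0, 0.0, 1.0]] ['fov_y', 'cx', 'cy', 'world_to_cam']
{'t': 0.1, 'q': [-1.364, 0.478, 0.022, 1.556, -0.011, 1.109, -0.083], 'joint_vel': [-0.001, -0.002, -0.0, -0.004, -0.0, 0.001, 0.001], 'joint_torque': [0.004, -59.776, 1.613, -28.196, 0.013, 0.005, -0.0], 'eef_pos': [0.209, 0.641, 0.23], 'tool_rot': [-0.0, 0.157, 0.988, -0.001], 'contact_force': [-0.189, -0.458, -0.205], 'torque': [-0.013, 0.015, 0.009], 'grasp_force': 0.0, 'gripper_width': 1.0}
```

View pics/scene0.png

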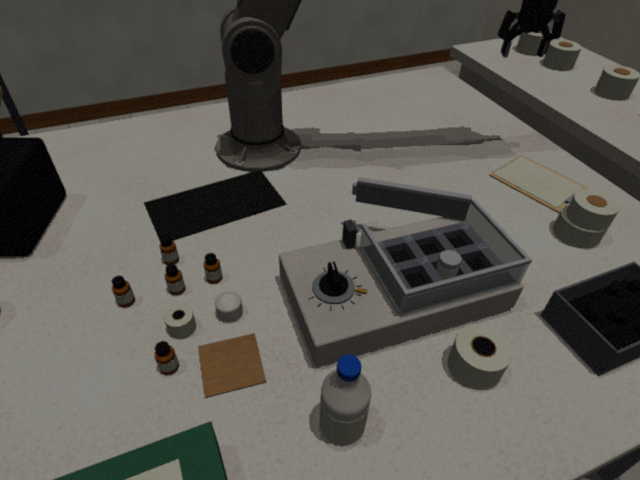

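View pics/top0.png

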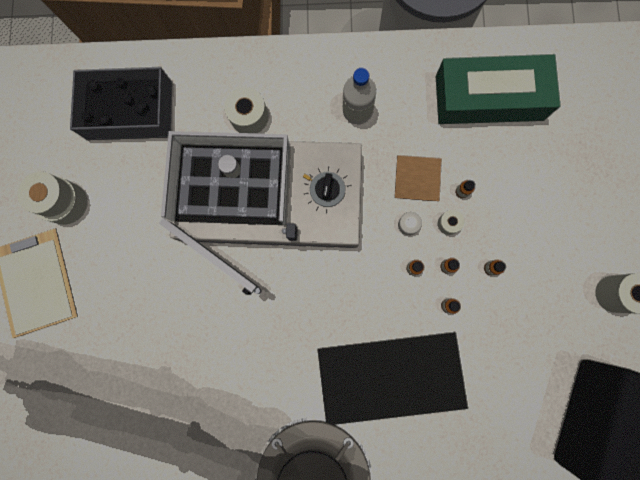

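The scene view shows 5 bottles, around (123,290), (169,250), (175,278), (212,268) and (166,357). The top view shows the jar in the back-middle well at (228,163), the pad at (418,178), the dial at (328,188) with the tab at (307,177), and the door open with its free end at (250,290).

```bash
cat >h.py <<'E'
from station import *
import cv2,numpy as np
from scipy.optimize import least_squares
def cam(c):
    r=read_camera(c); r["f"]=240/np.tan(np.radians(r["fov_y"])/2); r["W"]=np.array(r["world_to_cam"]); return r
def proj(r,p):
    q=r["W"][:3,:3]@np.asarray(p,float)+r["W"][:3,3]
    return np.array([r["cx"]+r["f"]*q[0]/-q[2], r["cy"]-r["f"]*q[1]/-q[2]])
def plane(r,uv,z):
    d=r["W"][:3,:3].T@np.array([(uv[0]-r["cx"])/r["f"],-(uv[1]-r["cy"])/r["f"],-1])
    o=-r["W"][:3,:3].T@r["W"][:3,3]; return o+d*(z-o[2])/d[2]
def tri(vs):
    s=least_squares(lambda p:np.concatenate([proj(r,p)-uv for r,uv in vs]),[.6,-.1,.05]); return s.x,np.abs(s.fun).max()
E
python3 - <<'E'
from h import *
T=cam("top");S=cam("scene")
for n in "shaker shaker_tray shaker_guard guard_door_hinge guard_door_face speed_dial_grip speed_dial_line speed_mark pad jar0 label_roll pump_pot".split():
    a=place_of("top",n);b=place_of("scene",n)
    if a and b:
        p,e=tri([(T,a[0]["centre"]),(S,b[0]["centre"])]); print(n,np.round(p,3),round(e,1),round(a[0]["confidence"],2),round(b[0]["confidence"],2),np.round(a[0]["centre"]),np.round(b[0]["centre"]))
    else: print(n,a,b)
A=place_of("top","bottle0");B=place_of("scene","bottle0")
for a in A:
    for b in B:
        p,e=tri([(T,a["centre"]),(S,b["centre"])])
        if e<4 and -.02<p[2]<.03: print("bottle",np.round(p,3),round(e,1),round(a["confidence"],2),round(b["confidence"],2),np.round(a["centre"]),"z0",np.round(plane(T,a["centre"],0)[:2],3),np.round(plane(S,b["centre"],0)[:2],3))
E
```

```text
shaker [ 0.599  0.092 -0.028] 0.3 0.86 0.56 [270. 200.] [393. 301.]
shaker_tray [0.613 0.159 0.067] 0.2 0.61 0.86 [232. 185.] [434. 264.]
shaker_guard [0.612 0.157 0.134] 0.4 0.77 0.6 [226. 177.] [441. 238.]
guard_door_hinge [0.531 0.283 0.111] 1.1 0.89 0.72 [165. 220.] [467. 206.]
guard_door_face [0.422 0.156 0.106] 1.7 0.72 0.67 [230. 274.] [388. 190.]
speed_dial_grip [ 0.593 -0.045  0.104] 2.9 0.74 0.74 [330. 188.] [335. 273.]
speed_dial_line [ 0.574 -0.043  0.105] 0.4 0.82 0.87 [326. 196.] [328. 265.]
speed_mark [] []
pad [ 0.646 -0.246  0.014] 1.7 0.93 0.67 [419. 172.] [234. 364.]
jar0 [0.645 0.158 0.073] 0.6 0.68 0.77 [232. 170.] [445. 274.]
label_roll [ 0.521 -0.311 -0.006] 0.3 0.82 0.69 [448. 227.] [182. 326.]
pump_pot [ 0.531 -0.221  0.   ] 1.4 0.93 0.8 [406. 223.] [229. 314.]
bottle [ 0.347 -0.304 -0.001] 1.3 0.83 0.62 [449. 306.] z0 [ 0.347 -0.301] [ 0.346 -0.307]
bottle [ 0.437 -0.304 -0.   ] 1.9 0.81 0.83 [446. 264.] z0 [ 0.437 -0.3  ] [ 0.435 -0.307]
bottle [ 0.422 -0.395 -0.007] 0.4 0.71 0.55 [489. 271.] z0 [ 0.421 -0.393] [ 0.429 -0.393]
bottle [ 0.6   -0.344  0.003] 1.1 0.61 0.77 [463. 191.] z0 [ 0.601 -0.347] [ 0.599 -0.343]
bottle [ 0.43  -0.229 -0.005] 0.6 0.53 0.74 [412. 269.] z0 [ 0.43  -0.227] [ 0.434 -0.23 ]
```

>>> {"method": "carry_out", "body": {
  "rows": "40 -46 8 1.8;40 -46 8 1.8;40 -46 8 1.8;40 -46 8 1.8;40 -46 8 1.8;40 -46 8 1.8;40 -46 8 1.8;40 -46 8 1.8;40 -46 8 1.8;40 -46 8 1.8"
}}

```text
t: 2.75
eef_pos: [0.6101, 0.1804, 0.3119]
tool_rot: [0.0, -0.0, 1.0, 0.0]
contact_force: [0.5, 0.9, 0.3]
gripper_width: 1.004
grasp_force: 0.0
```

```bash
python3 - <<'E'
from h import *
r=cam("wrist"); cv2.imwrite("pics/w1.png",r["img"]); o=get_obs(); print(o["t"],o["eef_pos"],o["tool_rot"],np.round(r["W"],3).tolist(),r["fov_y"],r["cx"],r["cy"])
for n in "shaker shaker_tray shaker_guard guard_door_hinge guard_door_face speed_dial_grip speed_dial_line speed_mark jar0".split():
    for a in place_of("wrist",n)[:1]: print(n,np.round(a["centre"]),round(a["confidence"],2),*[np.round(plane(r,a["centre"],z)[:2],3) for z in(.07,.101,.13)])
E
```

```text
2.8 [0.61565249 0.17040005 0.31302633] [ 0.00285251  0.00459676  0.9999825  -0.00239367] [[-0.002, 1.0, -0.0, -0.179], [-0.957, -0.002, -0.289, 0.646], [-0.289, -0.0, 0.957, -0.281], [0.0, 0.0, 0.0, 1.0]] 61.61062514536086 315.891794342596 238.76583003818914
shaker [228. 183.] 0.7 [0.598 0.096] [0.593 0.103] [0.589 0.109]
shaker_tray [294. 201.] 0.95 [0.615 0.159] [0.609 0.161] [0.603 0.163]
shaker_guard [288. 219.] 0.76 [0.633 0.153] [0.626 0.156] [0.618 0.158]
guard_door_hinge [444. 109.] 0.63 [0.53  0.297] [0.53  0.288] [0.531 0.279]
speed_dial_grip [ 57. 190.] 0.94 [ 0.605 -0.07 ] [ 0.599 -0.05 ] [ 0.594 -0.031]
speed_dial_line [ 54. 168.] 0.8 [ 0.584 -0.068] [ 0.58  -0.048] [ 0.577 -0.03 ]
jar0 [290. 233.] 0.8 [0.647 0.155] [0.638 0.157] [0.63  0.159]
```

View pics/w1.png

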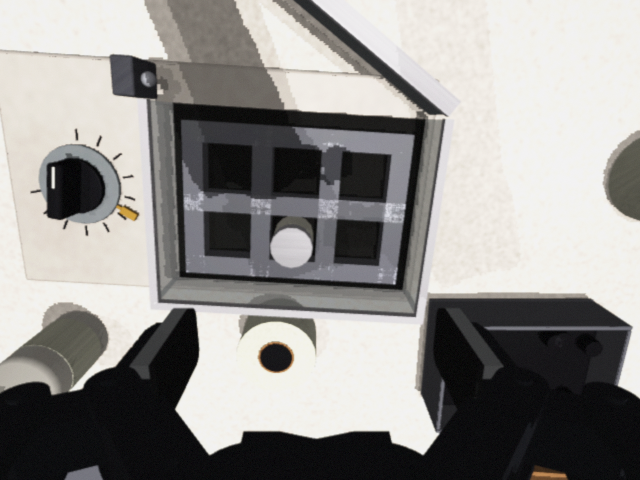

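The wrist view shows the tray wells at columns 203–390, the jar at (291,246), the dial at (80,185) with its line at (53,178), and the tab at (128,213). I'll overlay the model to get the yaw.

```bash
cat >>h.py <<'E'
def sh(pose,p):  # tray-frame -> world ; pose x,y,yaw of tray
    x,y,a=pose; c,s=np.cos(a),np.sin(a); return np.array([x+c*p[0]-s*p[1],y+s*p[0]+c*p[1],p[2]])
def overlay(r,pose,fn,crop,k=2):
    im=cv2.resize(r["img"],None,fx=k,fy=k,interpolation=cv2.INTER_CUBIC)
    def poly(P,col): cv2.polylines(im,[np.int32([(proj(r,sh(pose,p))+.5)*k for p in P])],True,col,1)
    for cx in(-.031,.031):
        for cy in(-.062,0,.062):
            for z,col in((.09,(0,255,0)),(.07,(0,0,255))): poly([(cx+a*.022,cy+b*.022,z) for a,b in((1,1),(1,-1),(-1,-1),(-1,1))],col)
    poly([(.085,.115,.13),(.085,-.115,.13),(-.085,-.115,.13),(-.085,.115,.13)],(255,255,0))
    poly([(.10,.125,.07),(.10,-.275,.07),(-.12,-.275,.07),(-.12,.125,.07)],(255,0,255))
    x,y,w,h=[v*k for v in crop]; cv2.imwrite(fn,im[y:y+h,x:x+w])
E
python3 - <<'E'
from h import *
r=cam("wrist"); overlay(r,(.614,.159,0),"pics/w2.png",(0,30,450,300),1.75 and 1)
import cv2
g=r["img"]
im=cv2.imread("pics/w2.png"); 
overlay(r,(.614,.159,0),"pics/w2.png",(130,50,320,280),2)
E
```

```text
(no output)
```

View pics/w2.png

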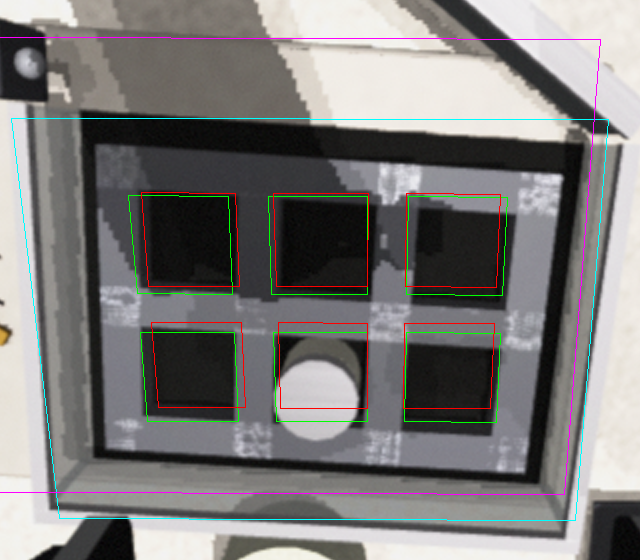

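```bash
python3 - <<'E'
from h import *
r=cam("wrist")
h=.022
obs=[((-.031-h,-.062-h),(143,193)),((-.031-h,0-h),(279,200)),((-.031-h,.062-h),(416,208)),((-.031-h,.062+h),(513,212)),((-.031+h,.062+h),(506,310)),
((.031-h,.062-h),(405,345)),((.031-h,.062+h),(499,350)),((.031+h,.062+h),(490,435)),((.031-h,-.062-h),(146,327)),((.031-h,-.062+h),(238,333)),((.031+h,-.062-h),(150,416)),((.031+h,-.062+h),(236,421))]
f=lambda q:np.concatenate([proj(r,sh(q,(*p,.09)))-np.array([u/2+130,v/2+50]) for p,(u,v) in obs])
s=least_squares(f,[.614,.159,0]); print(s.x,np.degrees(s.x[2]),np.abs(s.fun).max())
q=s.x
overlay(r,q,"pics/w3.png",(130,50,320,280),2)
T=cam("top")
print("jar(tray)", np.round(plane(r,place_of("wrist","jar0")[0]["centre"],.07),4), "well:",sh(q,(.031,0,0)))
# tab: brass colour in wrist and top
for n,R in(("wrist",r),("top",T)):
    m=cv2.inRange(cv2.cvtColor(R["img"],cv2.COLOR_BGR2HSV),(14,130,110),(30,255,255))
    k,l,st,ce=cv2.connectedComponentsWithStats(m)
    d=proj(R,sh(q,(-.02,-.2,.07)))
    for i in range(1,k):
        if st[i,4]>5 and np.linalg.norm(ce[i]-d)<90: print(n,ce[i],st[i,4],np.round(plane(R,ce[i],.073),4))
    for t in("speed_dial_grip","speed_dial_line"):
        a=place_of(n,t)[0]; print(n,t,np.round(plane(R,a["centre"],.107 if t.endswith("grip") else .114),4))
    if n=="top": print("pad",np.round(plane(T,outline_of("top","pad")[0]["centre"],.004),4))
E
```

```text
[ 0.61729699  0.1607012  -0.05447278] -3.1210603305831444 2.6197656329117365
jar(tray) [0.6468 0.1553 0.07  ] well: [0.64825101 0.15901337 0.        ]
wrist [124.33333333 214.42553191] 141 [ 0.6263 -0.0036  0.073 ]
wrist speed_dial_grip [ 0.596  -0.0438  0.107 ]
wrist speed_dial_line [ 0.5737 -0.0409  0.114 ]
top [397.14285714 172.28571429] 7 [ 0.6282 -0.1928  0.073 ]
top [306.80952381 177.04761905] 21 [ 0.6238 -0.0023  0.073 ]
top speed_dial_grip [ 0.598  -0.0457  0.107 ]
top speed_dial_line [ 0.5741 -0.0407  0.114 ]
pad [ 0.6417 -0.2538  0.004 ]
```

View pics/w3.png

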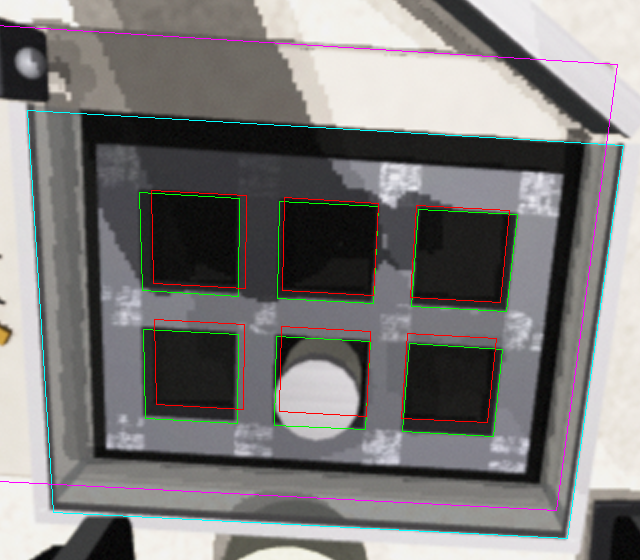

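>>> {"method": "carry_out", "body": {
  "rows": "19 -12 -20 -1.5;18 -11 -20 -1.6;0 0 -30 0;0 0 -40 0;0 0 0 0;0 0 0 0",
  "claw": 70
}}

```text
t: 4.45
eef_pos: [0.6469, 0.159, 0.2028]
tool_rot: [0.001, 0.027, 1.0, 0.0]
contact_force: [0.3, -0.4, 0.3]
gripper_width: 0.819
grasp_force: 0.0
```

```bash
python3 - <<'E'
from h import *
r=cam("wrist"); o=get_obs(); print(o["t"],o["eef_pos"],o["tool_rot"])
m=outline_of("wrist","jar0")[0]; ys,xs=np.where(m["pixels"]); print(m["confidence"],m["centre"],xs.min(),xs.max(),ys.min(),ys.max())
print("jar",plane(r,place_of("wrist","jar0")[0]["centre"],.07))
hsv=cv2.cvtColor(r["img"],cv2.COLOR_BGR2HSV)
cv2.imwrite("pics/w4.png",r["img"])
E
```

```text
4.5 [0.64719538 0.15911168 0.2034273 ] [1.44694990e-03 2.74297399e-02 9.99622552e-01 5.19660085e-04]
0.56 [313.5, 237.8] 283 346 200 274
jar [0.64734329 0.15824657 0.07      ]
```

View pics/w4.png

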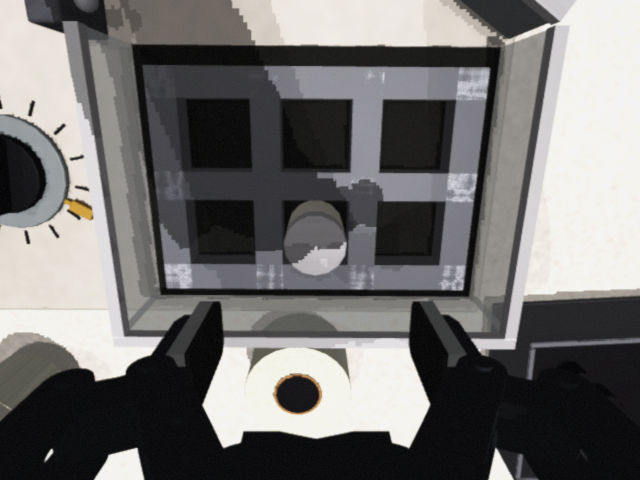

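The wrist view shows the gripper square with the tray, and the jar (315,245) midway between the pads. I'll grip it.

>>> {"method": "carry_out", "body": {
  "rows": "0 0 -40 0;0 0 -40 0;0 0 -20 0;0 0 -9 0;0 0 0 0;0 0 0 0"
}}

```text
t: 5.35
eef_pos: [0.6471, 0.1591, 0.0938]
tool_rot: [0.001, 0.027, 1.0, 0.0]
contact_force: [0.6, -0.1, 0.4]
gripper_width: 0.819
grasp_force: 0.0
```

>>> {"method": "carry_out", "body": {
  "rows": "0 0 0 0;0 0 0 0;0 0 0 0;0 0 0 0;0 0 10 0;0 0 30 0;0 0 50 0;0 0 40 0",
  "claw": 25,
  "force": 40
}}

```text
t: 6.35
eef_pos: [0.6461, 0.1587, 0.2244]
tool_rot: [0.0, 0.027, 1.0, 0.0]
contact_force: [0.5, 0.4, -1.1]
gripper_width: 0.426
grasp_force: 40.2
```

>>> {"method": "carry_out", "body": {
  "rows": "0 -50 0 0;0 -50 0 0;0 -50 0 0;0 -50 0 0;0 -55 0 0;-2 -55 0 0;-2 -55 -20 0;0 -45 -30 0;0 0 -40 0;0 0 -40 0"
}}

```text
t: 7.6
eef_pos: [0.6417, -0.2521, 0.0914]
tool_rot: [0.0, 0.028, 1.0, -0.0]
contact_force: [1.0, 0.3, -1.7]
gripper_width: 0.429
grasp_force: 40.3
```

```bash
python3 - <<'E'
from h import *
r=cam("wrist"); o=get_obs(); print(o["t"],o["eef_pos"]); T=cam("top"); S=cam("scene")
m=outline_of("wrist","pad")
print([ (x["confidence"],plane(r,x["centre"],.004)) for x in m[:2]])
a=place_of("wrist","pad"); print([plane(r,x["centre"],0) for x in a[:1]])
b=[place_of(c,"pad")[0]["centre"] for c in("top","scene")]; print(tri([(T,b[0]),(S,b[1])]))
for x,y in((T,"top"),(S,"scene")):
    q=outline_of(y,"pad")[0]; c,sz,_=cv2.minAreaRect(np.argwhere(q["pixels"])[:,::-1].astype(np.float32)); print(y,q["confidence"],plane(x,c,.004),sz)
E
```

```text
7.65 [ 0.63831679 -0.24994612  0.08532151]
[(0.68, array([ 0.62217043, -0.24683483,  0.004     ])), (0.32, array([ 0.63346896, -0.08538317,  0.004     ]))]
[array([ 0.63554904, -0.24938942,  0.        ])]
(array([ 0.6428371 , -0.25298976,  0.00696252]), np.float64(0.6386980434119209))
top 0.56 [ 0.64904168 -0.21240791  0.004     ] (33.0, 11.0)
scene 0.68 [ 0.63756888 -0.25072081  0.004     ] (52.462093353271484, 64.02555847167969)
```

>>> {"method": "carry_out", "body": {
  "rows": "0 0 -30 0;0 0 -20 0;0 0 -9 0;0 0 -5 0;0 0 0 0;0 0 0 0"
}}

```text
t: 8.8
eef_pos: [0.6425, -0.2514, 0.0291]
tool_rot: [0.001, 0.027, 1.0, -0.0]
contact_force: [-0.1, -0.6, -0.1]
gripper_width: 0.43
grasp_force: 40.3
```

>>> {"method": "carry_out", "body": {
  "rows": "0 0 0 0;0 0 0 0;0 0 0 0;0 0 0 0;0 0 20 0;0 0 50 0;0 0 60 0;-20 0 60 0;-40 0 30 0;-40 0 0 0",
  "claw": 58
}}

```text
t: 10.05
eef_pos: [0.5428, -0.2523, 0.2524]
tool_rot: [0.004, 0.028, 1.0, -0.001]
contact_force: [-0.1, -0.1, 0.0]
gripper_width: 0.677
grasp_force: 0.0
```

```bash
cat >>h.py <<'E'
def bottles():
    T=cam("top");S=cam("scene"); A=place_of("top","bottle0");B=place_of("scene","bottle0")
    for a in A:
        for b in B:
            p,e=tri([(T,a["centre"]),(S,b["centre"])])
            if e<4 and -.03<p[2]<.1: print("bottle",np.round(p,3),round(e,1),round(a["confidence"],2),round(b["confidence"],2))
    o=get_obs(); print(o["t"],np.round(o["eef_pos"],4),np.round(o["tool_rot"],3))
E
python3 - <<'E'
from h import *
bottles()
r=cam("wrist")
for n,z in(("bottle0",0),("jar0",.004)):
    for a in place_of("wrist",n): print(n,np.round(plane(r,a["centre"],z),4),round(a["confidence"],2))
b=[place_of(c,"jar0") for c in("top","scene")]; T=cam("top");S=cam("scene"); print(tri([(T,b[0][0]["centre"]),(S,b[1][0]["centre"])]))
cv2.imwrite("pics/w5.png",r["img"])
E
```

```text
bottle [ 0.429 -0.225  0.001] 0.1 0.73 0.64
10.25 [ 0.5421 -0.2514  0.2492] [0.001 0.028 1.    0.   ]
bottle0 [ 0.4346 -0.303   0.    ] 0.58
bottle0 [ 0.6049 -0.3451  0.    ] 0.57
bottle0 [ 0.4318 -0.3947  0.    ] 0.55
jar0 [ 0.6452 -0.2547  0.004 ] 0.96
(array([ 0.6426612 , -0.25000126,  0.01508089]), np.float64(0.36774559265523976))
```

View pics/w5.png

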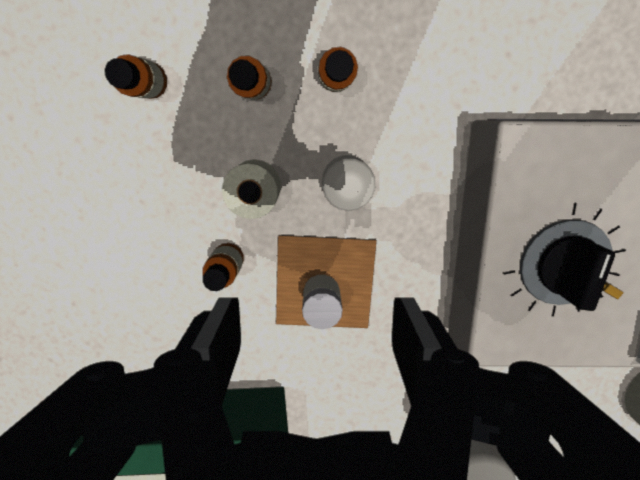

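The wrist view shows the jar standing on the pad at (322,305), and bottles at (135,75), (248,77), (338,68) and (222,268). The roll is at (250,185) and the pot at (348,183).

>>> {"method": "carry_out", "body": {
  "rows": "20 -31 -18 0;20 -31 -18 0;20 -31 -18 0;0 0 0 0;0 0 0 0;0 0 0 0"
}}

```text
t: 11.35
eef_pos: [0.6025, -0.3431, 0.1944]
tool_rot: [0.001, 0.027, 1.0, 0.0]
contact_force: [-0.4, -0.3, -0.6]
gripper_width: 0.682
grasp_force: 0.0
```

```bash
cat >>h.py <<'E'
def wb():
    r=cam("wrist"); o=get_obs(); print(o["t"],np.round(o["eef_pos"],4))
    A=outline_of("wrist","bottle0")
    for a in place_of("wrist","bottle0"):
        m=[x for x in A if x["pixels"][max(0,int(a["centre"][1])-12):int(a["centre"][1])+12,max(0,int(a["centre"][0])-12):int(a["centre"][0])+12].any()]
        print("base",np.round(plane(r,a["centre"],0)[:2],4),round(a["confidence"],2),np.round(a["centre"]))
    # cap tops: dark blobs, fitted at z=.062
    for x in A:
        g=x["pixels"]&(r["img"].max(2)<45); ys,xs=np.where(g)
        if len(xs)>20: print("  cap",np.round(plane(r,(np.median(xs),np.median(ys)),.056)[:2],4),len(xs),round(x["confidence"],2))
    return r
E
python3 -c "
from h import *
wb()"
```

```text
11.4 [ 0.6025 -0.3432  0.1945]
base [ 0.6064 -0.3407] 0.87 [319. 210.]
base [ 0.5282 -0.2196] 0.49 [465. 107.]
base [ 0.5307 -0.3086] 0.29 [354. 116.]
  cap [ 0.602  -0.3451] 785 0.95
```

>>> {"method": "carry_out", "body": {
  "rows": "1 0 -50 0;0 0 -50 0;0 0 -45 0;0 0 -20 0;0 0 -7 0;0 0 0 0;0 0 0 0"
}}

```text
t: 12.38
eef_pos: [0.6044, -0.3449, 0.0235]
tool_rot: [0.001, 0.027, 1.0, -0.001]
contact_force: [-0.6, 0.4, -0.4]
gripper_width: 0.676
grasp_force: 0.0
```

>>> {"method": "carry_out", "body": {
  "rows": "0 0 0 0;0 0 0 0;0 0 0 0;0 0 0 0;0 0 10 0;0 0 40 0;0 0 60 0;0 0 60 0;0 0 20 0",
  "claw": 20,
  "force": 40
}}

```text
t: 13.5
eef_pos: [0.6048, -0.3455, 0.2169]
tool_rot: [0.003, 0.028, 1.0, -0.001]
contact_force: [0.2, 0.2, -0.5]
gripper_width: 0.36
grasp_force: 39.8
```

>>> {"method": "carry_out", "body": {
  "rows": "5 57 0 0;5 57 0 0;5 57 0 0;5 57 0 0;5 57 0 0;5 56 0 0;5 56 0 0;5 56 0 0;3 56 0 0;3 56 0 0"
}}

```text
t: 14.75
eef_pos: [0.6485, 0.2224, 0.2108]
tool_rot: [-0.001, 0.027, 1.0, -0.0]
contact_force: [1.2, -0.5, -0.5]
gripper_width: 0.356
grasp_force: 39.8
```

>>> {"method": "carry_out", "body": {
  "rows": "0 0 0 0;0 0 0 0;0 0 0 0"
}}

```text
t: 15.12
eef_pos: [0.6494, 0.2184, 0.2114]
tool_rot: [-0.0, 0.029, 1.0, -0.001]
contact_force: [-0.7, -0.6, 0.2]
gripper_width: 0.361
grasp_force: 39.8
```

>>> {"method": "carry_out", "body": {
  "rows": "1 1 -40 0;0 0 -40 0;0 0 -20 0;0 0 -10 0;0 0 -6 0;0 0 0 0;0 0 0 0"
}}

```text
t: 16.0
eef_pos: [0.6509, 0.2221, 0.0967]
tool_rot: [0.001, 0.027, 1.0, 0.0]
contact_force: [-0.5, 0.7, -1.1]
gripper_width: 0.359
grasp_force: 39.8
```

>>> {"method": "carry_out", "body": {
  "rows": "0 0 0 0;0 0 0 0;0 0 0 0;0 0 10 0;0 0 30 0;0 0 50 0;0 0 40 0;0 0 0 0;0 0 0 0;0 0 0 0",
  "claw": 48
}}

```text
t: 17.25
eef_pos: [0.6493, 0.2216, 0.2241]
tool_rot: [-0.001, 0.027, 1.0, -0.001]
contact_force: [0.3, 0.2, 0.2]
gripper_width: 0.56
grasp_force: 0.0
```

```bash
python3 - <<'E'
from h import *
r=cam("wrist"); cv2.imwrite("pics/w6.png",r["img"])
bottles()
for a in place_of("wrist","bottle0"): print(np.round(plane(r,a["centre"],.07),4),round(a["confidence"],2))
E
```

```text
bottle [ 0.427 -0.392  0.   ] 0.2 0.76 0.97
bottle [ 0.431 -0.23  -0.002] 0.5 0.74 0.75
bottle [ 0.349 -0.298 -0.003] 1.3 0.56 0.93
bottle [ 0.426 -0.292  0.068] 2.1 0.48 0.93
bottle [ 0.432 -0.309 -0.01 ] 1.6 0.48 0.57
17.5 [0.65   0.2218 0.2249] [-0.     0.027  1.    -0.   ]
[0.6525 0.2219 0.07  ] 0.67
```

View pics/w6.png

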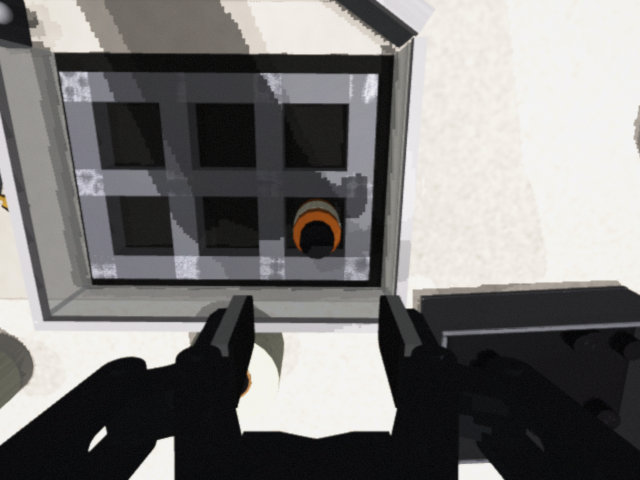

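Bottle 1 stands upright in the back-left well, seen at (317,228). Next is the bottle at (0.431,-0.229).

>>> {"method": "carry_out", "body": {
  "rows": "-22 -45 0 0;-22 -45 0 0;-22 -45 0 0;-22 -45 0 0;-22 -45 0 0;-22 -45 0 0;-22 -45 0 0;-22 -45 0 0;-22 -45 -12 0;-21 -46 -12 0",
  "claw": 58
}}

```text
t: 18.8
eef_pos: [0.4306, -0.2305, 0.2017]
tool_rot: [0.001, 0.027, 1.0, -0.0]
contact_force: [0.9, -0.1, -0.4]
gripper_width: 0.681
grasp_force: 0.0
```

>>> {"method": "carry_out", "body": {
  "rows": "0 0 0 0;0 0 0 0;0 0 0 0"
}}

```text
t: 19.18
eef_pos: [0.4322, -0.228, 0.2018]
tool_rot: [0.0, 0.026, 1.0, 0.0]
contact_force: [0.3, -0.1, -0.0]
gripper_width: 0.677
grasp_force: 0.0
```

```bash
python3 -c "
from h import *
wb()"
```

```text
19.225 [ 0.4322 -0.228   0.2018]
base [ 0.4309 -0.3952] 0.9 [126. 212.]
base [ 0.3523 -0.2982] 0.8 [225. 113.]
base [ 0.4363 -0.2273] 0.75 [317. 209.]
base [ 0.4355 -0.303 ] 0.74 [231. 212.]
  cap [ 0.4338 -0.3007] 846 0.72
  cap [ 0.4268 -0.393 ] 1128 0.68
  cap [ 0.4321 -0.2278] 747 0.68
  cap [ 0.35   -0.2991] 958 0.62
```

>>> {"method": "carry_out", "body": {
  "rows": "2 1 -50 0;0 0 -50 0;0 0 -45 0;0 0 -23 0;0 0 -10 0;0 0 0 0;0 0 0 0"
}}

```text
t: 20.2
eef_pos: [0.4342, -0.2284, 0.0246]
tool_rot: [0.001, 0.027, 1.0, -0.0]
contact_force: [-0.2, -0.3, 0.6]
gripper_width: 0.677
grasp_force: 0.0
```

>>> {"method": "carry_out", "body": {
  "rows": "0 0 0 0;0 0 0 0;0 0 0 0;0 0 0 0;0 0 10 0;0 0 40 0;0 0 60 0;0 0 60 0;0 0 20 0",
  "claw": 20
}}

```text
t: 21.32
eef_pos: [0.4346, -0.2291, 0.2179]
tool_rot: [0.003, 0.028, 1.0, -0.001]
contact_force: [0.1, 0.0, -0.6]
gripper_width: 0.358
grasp_force: 39.8
```

>>> {"method": "carry_out", "body": {
  "rows": "27 48 0 0;27 48 0 0;27 48 0 0;27 48 0 0;27 48 0 0;26 49 0 0;26 49 0 0;26 49 0 0;0 0 0 0;0 0 0 0"
}}

```text
t: 22.58
eef_pos: [0.6458, 0.1579, 0.2137]
tool_rot: [-0.0, 0.028, 1.0, -0.001]
contact_force: [-0.2, 0.8, -0.2]
gripper_width: 0.361
grasp_force: 39.8
```

>>> {"method": "carry_out", "body": {
  "rows": "0 0 0 0;0 0 -40 0;0 0 -40 0;0 0 -20 0;0 0 -12 0;0 0 -6 0;0 0 0 0;0 0 0 0"
}}

```text
t: 23.58
eef_pos: [0.6469, 0.159, 0.0966]
tool_rot: [0.001, 0.027, 1.0, 0.0]
contact_force: [1.0, -0.1, -1.1]
gripper_width: 0.357
grasp_force: 39.8
```

>>> {"method": "carry_out", "body": {
  "rows": "0 0 0 0;0 0 0 0;0 0 0 0;0 0 10 0;0 0 30 0;0 0 50 0;0 0 40 0;0 0 0 0;0 0 0 0",
  "claw": 46
}}

```text
t: 24.7
eef_pos: [0.6459, 0.1588, 0.2255]
tool_rot: [-0.0, 0.027, 1.0, 0.0]
contact_force: [-0.8, -0.0, -0.9]
gripper_width: 0.542
grasp_force: 0.0
```

```bash
cat >>h.py <<'E'
def chk():
    bottles(); r=cam("wrist")
    for a in place_of("wrist","bottle0"): print("well-level",np.round(plane(r,a["centre"],.07)[:2],4),round(a["confidence"],2))
    return r
E
python3 -c "
from h import *
chk()"
```

```text
bottle [0.648 0.224 0.075] 1.2 0.85 0.98
bottle [ 0.433 -0.29   0.074] 3.8 0.7 0.68
bottle [ 0.439 -0.304  0.003] 2.3 0.7 0.58
bottle [ 0.354 -0.299  0.002] 1.3 0.65 0.68
bottle [0.645 0.157 0.069] 1.3 0.64 0.96
bottle [ 0.424 -0.395 -0.006] 2.5 0.51 0.68
24.9 [0.6455 0.1587 0.2242] [-0.001  0.027  1.    -0.   ]
well-level [0.6525 0.2224] 0.94
well-level [0.6485 0.1568] 0.79
```

>>> {"method": "carry_out", "body": {
  "rows": "-21 -46 0 0;-21 -46 0 0;-21 -46 0 0;-21 -46 0 0;-21 -46 0 0;-21 -46 0 0;-21 -46 0 0;-21 -46 0 0;-21 -46 -12 0;-22 -47 -12 0",
  "claw": 58
}}

```text
t: 26.25
eef_pos: [0.4346, -0.3034, 0.2013]
tool_rot: [0.0, 0.027, 1.0, -0.0]
contact_force: [1.2, 0.6, 0.4]
gripper_width: 0.677
grasp_force: 0.0
```

>>> {"method": "carry_out", "body": {
  "rows": "0 0 0 0;0 0 0 0;0 0 0 0"
}}

```text
t: 26.62
eef_pos: [0.4363, -0.3008, 0.2017]
tool_rot: [0.0, 0.026, 1.0, 0.0]
contact_force: [0.4, -0.1, 0.7]
gripper_width: 0.681
grasp_force: 0.0
```

```bash
python3 -c "
from h import *
wb()"
```

```text
26.675 [ 0.4363 -0.3008  0.2017]
base [ 0.4309 -0.3929] 0.92 [210. 204.]
base [ 0.3517 -0.3001] 0.86 [311. 103.]
base [ 0.4327 -0.3023] 0.62 [314. 201.]
  cap [ 0.4346 -0.302 ] 768 0.84
  cap [ 0.3494 -0.2989] 844 0.82
  cap [ 0.4276 -0.3941] 914 0.77
```

>>> {"method": "carry_out", "body": {
  "rows": "-1 0 -50 0;0 0 -50 0;0 0 -45 0;0 0 -23 0;0 0 -10 0;0 0 0 0;0 0 0 0"
}}

```text
t: 27.65
eef_pos: [0.4351, -0.3025, 0.0247]
tool_rot: [0.001, 0.027, 1.0, -0.0]
contact_force: [-0.3, -0.0, -0.7]
gripper_width: 0.676
grasp_force: 0.0
```

>>> {"method": "carry_out", "body": {
  "rows": "0 0 0 0;0 0 0 0;0 0 0 0;0 0 0 0;0 0 10 0;0 0 40 0;0 0 60 0;0 0 60 0;0 0 20 0",
  "claw": 20
}}

```text
t: 28.78
eef_pos: [0.4354, -0.3034, 0.218]
tool_rot: [0.003, 0.028, 1.0, -0.001]
contact_force: [-0.3, 0.5, -1.1]
gripper_width: 0.358
grasp_force: 39.9
```

>>> {"method": "carry_out", "body": {
  "rows": "26 50 0 0;26 50 0 0;26 50 0 0;26 50 0 0;26 50 0 0;26 50 0 0;26 50 0 0;27 49 0 0;0 0 0 0;0 0 0 0"
}}

```text
t: 30.02
eef_pos: [0.6428, 0.0962, 0.2137]
tool_rot: [-0.0, 0.027, 1.0, -0.001]
contact_force: [0.1, -0.2, -0.7]
gripper_width: 0.361
grasp_force: 39.9
```

>>> {"method": "carry_out", "body": {
  "rows": "0 0 0 0;0 0 -40 0;0 0 -40 0;0 0 -20 0;0 0 -12 0;0 0 -6 0;0 0 0 0;0 0 0 0"
}}

```text
t: 31.02
eef_pos: [0.6439, 0.097, 0.0966]
tool_rot: [0.001, 0.027, 1.0, 0.0]
contact_force: [0.2, 0.1, -0.9]
gripper_width: 0.357
grasp_force: 39.9
```

>>> {"method": "carry_out", "body": {
  "rows": "0 0 0 0;0 0 0 0;0 0 0 0;0 0 10 0;0 0 30 0;0 0 50 0;0 0 40 0;0 0 0 0;0 0 0 0",
  "claw": 46
}}

```text
t: 32.15
eef_pos: [0.6429, 0.0969, 0.2255]
tool_rot: [-0.0, 0.027, 1.0, 0.0]
contact_force: [0.6, 0.7, 0.1]
gripper_width: 0.538
grasp_force: 0.0
```

```bash
python3 -c "
from h import *
chk()"
```

```text
bottle [ 0.351 -0.295 -0.002] 0.9 0.73 0.78
bottle [ 0.399 -0.39   0.   ] 1.9 0.73 0.84
bottle [0.645 0.097 0.073] 1.5 0.62 0.82
bottle [0.645 0.161 0.068] 0.1 0.53 0.91
32.35 [0.6425 0.0968 0.2243] [-0.001  0.027  1.    -0.   ]
well-level [0.6481 0.1591] 0.9
well-level [0.6525 0.2248] 0.79
well-level [0.6434 0.0972] 0.58
```

One bottle has been knocked to about (0.399,-0.390); I'll go there next.

>>> {"method": "carry_out", "body": {
  "rows": "-24 -49 0 0;-24 -49 0 0;-24 -49 0 0;-24 -49 0 0;-24 -49 0 0;-24 -49 0 0;-24 -49 0 0;-24 -49 0 0;-24 -49 -12 0;-25 -47 -12 0",
  "claw": 58
}}

```text
t: 33.7
eef_pos: [0.4015, -0.3927, 0.2013]
tool_rot: [0.0, 0.027, 1.0, -0.0]
contact_force: [1.1, -1.3, -1.1]
gripper_width: 0.68
grasp_force: 0.0
```

>>> {"method": "carry_out", "body": {
  "rows": "0 0 0 0;0 0 0 0;0 0 0 0"
}}

```text
t: 34.08
eef_pos: [0.4034, -0.3899, 0.2016]
tool_rot: [0.0, 0.026, 1.0, 0.0]
contact_force: [0.3, 0.5, 0.0]
gripper_width: 0.68
grasp_force: 0.0
```

```bash
python3 -c "
from h import *
wb()"
```

```text
34.125 [ 0.4034 -0.3899  0.2017]
base [ 0.3534 -0.2979] 0.94 [423. 140.]
base [ 0.4028 -0.3902] 0.87 [315. 204.]
  cap [ 0.3494 -0.2994] 1020 0.84
  cap [ 0.4007 -0.394 ] 780 0.83
```

>>> {"method": "carry_out", "body": {
  "rows": "0 -1 -50 0;0 0 -50 0;0 0 -45 0;0 0 -23 0;0 0 -10 0;0 0 0 0;0 0 0 0"
}}

```text
t: 35.1
eef_pos: [0.403, -0.3927, 0.0248]
tool_rot: [0.001, 0.027, 1.0, -0.001]
contact_force: [-0.4, -0.0, 0.1]
gripper_width: 0.677
grasp_force: 0.0
```

>>> {"method": "carry_out", "body": {
  "rows": "0 0 0 0;0 0 0 0;0 0 0 0;0 0 0 0;0 0 10 0;0 0 40 0;0 0 60 0;0 0 60 0;0 0 20 0",
  "claw": 20
}}

```text
t: 36.22
eef_pos: [0.4032, -0.3936, 0.2181]
tool_rot: [0.003, 0.028, 1.0, -0.002]
contact_force: [0.8, -0.0, -1.6]
gripper_width: 0.354
grasp_force: 39.9
```

>>> {"method": "carry_out", "body": {
  "rows": "17 56 0 0;17 56 0 0;17 56 0 0;17 56 0 0;17 56 0 0;17 56 0 0;17 56 0 0;17 56 0 0;17 56 0 0;17 56 0 0"
}}

```text
t: 37.48
eef_pos: [0.5724, 0.1694, 0.2143]
tool_rot: [0.0, 0.028, 1.0, -0.0]
contact_force: [1.2, 0.4, -1.1]
gripper_width: 0.357
grasp_force: 40.0
```

>>> {"method": "carry_out", "body": {
  "rows": "15 55 0 0;0 0 0 0;0 0 0 0;0 0 0 0;0 0 0 0"
}}

```text
t: 38.1
eef_pos: [0.5873, 0.2214, 0.2139]
tool_rot: [0.0, 0.028, 1.0, -0.0]
contact_force: [-0.4, -0.0, 0.1]
gripper_width: 0.355
grasp_force: 40.1
```

>>> {"method": "carry_out", "body": {
  "rows": "0 0 -40 0;0 0 -40 0;0 0 -20 0;0 0 -12 0;0 0 -6 0;0 0 0 0;0 0 0 0"
}}

```text
t: 38.98
eef_pos: [0.5879, 0.2231, 0.0966]
tool_rot: [0.001, 0.027, 1.0, 0.0]
contact_force: [-0.3, 0.5, -2.1]
gripper_width: 0.359
grasp_force: 40.0
```

>>> {"method": "carry_out", "body": {
  "rows": "0 0 0 0;0 0 0 0;0 0 0 0;0 0 10 0;0 0 30 0;0 0 50 0;0 0 40 0;0 0 0 0;0 0 0 0",
  "claw": 46
}}

```text
t: 40.1
eef_pos: [0.5869, 0.2228, 0.2256]
tool_rot: [-0.0, 0.027, 1.0, 0.0]
contact_force: [0.4, -0.7, 0.1]
gripper_width: 0.537
grasp_force: 0.0
```

```bash
python3 -c "
from h import *
chk()"
```

```text
bottle [ 0.352 -0.3    0.005] 0.5 0.78 0.84
bottle [0.641 0.096 0.07 ] 1.9 0.76 0.81
bottle [0.642 0.161 0.069] 0.5 0.69 0.84
bottle [0.583 0.231 0.063] 2.3 0.61 0.63
bottle [0.653 0.219 0.075] 0.2 0.44 0.57
40.3 [0.5865 0.2226 0.2243] [-0.001  0.027  1.    -0.001]
well-level [0.6439 0.0953] 0.9
well-level [0.5848 0.2255] 0.84
well-level [0.6488 0.1605] 0.83
well-level [0.6525 0.2238] 0.61
```

>>> {"method": "carry_out", "body": {
  "rows": "-14 -55 0 0;-14 -55 0 0;-14 -55 0 0;-20 -55 0 0;-20 -55 0 0;-25 -55 0 0;-35 -50 0 0;-35 -50 0 0;-30 -46 -12 0;-30 -46 -12 0",
  "claw": 58
}}

```text
t: 41.65
eef_pos: [0.3492, -0.3005, 0.2015]
tool_rot: [0.0, 0.027, 1.0, -0.0]
contact_force: [0.2, -0.7, -1.3]
gripper_width: 0.677
grasp_force: 0.0
```

>>> {"method": "carry_out", "body": {
  "rows": "0 0 0 0;0 0 0 0;0 0 0 0"
}}

```text
t: 42.02
eef_pos: [0.3513, -0.2981, 0.2017]
tool_rot: [0.0, 0.026, 1.0, 0.0]
contact_force: [0.2, 0.4, 0.6]
gripper_width: 0.68
grasp_force: 0.0
```

```bash
python3 -c "
from h import *
wb()"
```

```text
42.075 [ 0.3513 -0.2981  0.2017]
base [ 0.3509 -0.2991] 0.97 [315. 204.]
  cap [ 0.3496 -0.2986] 739 0.56
```

>>> {"method": "carry_out", "body": {
  "rows": "0 0 -50 0;0 0 -50 0;0 0 -45 0;0 0 -23 0;0 0 -10 0;0 0 0 0;0 0 0 0"
}}

```text
t: 43.05
eef_pos: [0.351, -0.2995, 0.0245]
tool_rot: [0.001, 0.027, 1.0, -0.0]
contact_force: [-1.3, -0.6, 0.0]
gripper_width: 0.679
grasp_force: 0.0
```

>>> {"method": "carry_out", "body": {
  "rows": "0 0 0 0;0 0 0 0;0 0 0 0;0 0 0 0;0 0 10 0;0 0 40 0;0 0 60 0;0 0 60 0;0 0 20 0",
  "claw": 20
}}

```text
t: 44.18
eef_pos: [0.3513, -0.3003, 0.2174]
tool_rot: [0.003, 0.028, 1.0, -0.001]
contact_force: [0.5, -0.0, -1.4]
gripper_width: 0.361
grasp_force: 39.9
```

>>> {"method": "carry_out", "body": {
  "rows": "29 50 0 0;29 50 0 0;29 50 0 0;29 50 0 0;29 50 0 0;29 50 0 0;29 50 0 0;28 49 0 0;0 0 0 0;0 0 0 0"
}}

```text
t: 45.42
eef_pos: [0.5807, 0.0989, 0.2136]
tool_rot: [-0.0, 0.028, 1.0, -0.001]
contact_force: [-0.5, -0.4, -0.7]
gripper_width: 0.361
grasp_force: 39.9
```

>>> {"method": "carry_out", "body": {
  "rows": "0 0 0 0;0 0 -40 0;0 0 -40 0;0 0 -20 0;0 0 -12 0;0 0 -6 0;0 0 0 0;0 0 0 0"
}}

```text
t: 46.42
eef_pos: [0.5818, 0.0999, 0.0964]
tool_rot: [0.001, 0.027, 1.0, 0.0]
contact_force: [0.6, 0.3, -0.8]
gripper_width: 0.359
grasp_force: 40.0
```

>>> {"method": "carry_out", "body": {
  "rows": "0 0 0 0;0 0 0 0;0 0 0 0;0 0 10 0;0 0 30 0;0 0 50 0;0 0 40 0;-30 0 30 0;-50 0 0 0;-20 0 0 0",
  "claw": 46
}}

```text
t: 47.68
eef_pos: [0.4792, 0.0996, 0.2565]
tool_rot: [0.0, 0.027, 1.0, 0.001]
contact_force: [2.0, 0.2, 0.3]
gripper_width: 0.539
grasp_force: 0.0
```

```bash
python3 - <<'E'
from h import *
r=chk(); cv2.imwrite("pics/w7.png",r["img"])
T=cam("top");S=cam("scene")
for n in("guard_door_hinge","guard_door_face","jar0"):
    a,b,w=[place_of(c,n) for c in("top","scene","wrist")]
    if a and b: print(n,tri([(T,a[0]["centre"]),(S,b[0]["centre"])]))
    if w: print("wrist",np.round(plane(r,w[0]["centre"],.101),4),w[0]["confidence"])
E
```

```text
bottle [0.641 0.098 0.068] 0.1 0.76 0.81
bottle [0.582 0.096 0.07 ] 0.3 0.71 0.62
bottle [0.644 0.162 0.067] 1.2 0.67 0.69
47.875 [0.4818 0.1    0.2564] [0.001 0.027 1.    0.   ]
well-level [0.641  0.0966] 0.81
well-level [0.6508 0.1609] 0.79
well-level [0.5872 0.2278] 0.63
well-level [0.586  0.0997] 0.59
wrist [0.5289 0.2873 0.101 ] 0.88
guard_door_face (array([0.42445485, 0.15678974, 0.09928752]), np.float64(0.8017017584875248))
wrist [0.4244 0.153  0.101 ] 0.58
jar0 (array([ 0.64227434, -0.2470584 ,  0.01239639]), np.float64(0.36062433319557385))
wrist [ 0.5838 -0.1653  0.101 ] 0.96
```

View pics/w7.png

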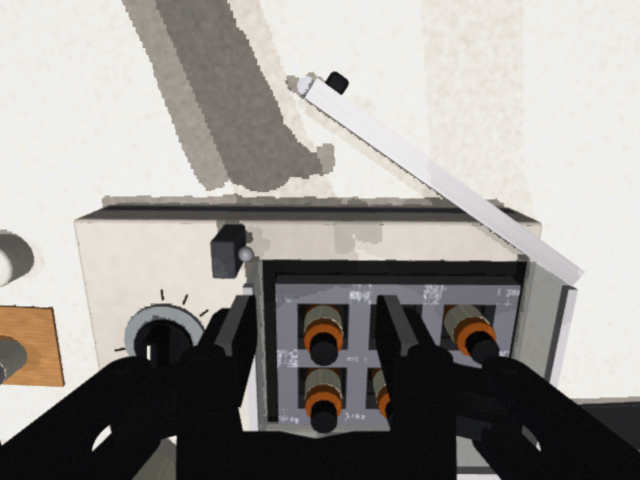

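Four of the five bottles show standing in their wells; the fifth is hidden behind the finger at back-left, where an earlier view confirmed it. The jar is on the pad. The door's free end is at (310,85) and its hinge near (575,275). I'll work out a closing path.

```bash
python3 - <<'E'
import numpy as np
H=np.array([.531,.283]);a=np.radians(-93.1);s=.172
prev=np.array([.482,.100])
for th,ex in((.62,.05),(.62,.02),(.55,0),(.45,0),(.35,0),(.25,0),(.17,0),(.1,0),(.05,0),(.02,0),(0,0),(-.02,0)):
    t=a-th; d=np.array([np.cos(t),np.sin(t)]); n=np.array([np.cos(t-np.pi/2),np.sin(t-np.pi/2)])
    p=H+s*d+n*(.006+.011*np.cos(th)+.0145*np.sin(abs(th))+ex)
    print(th,ex,np.round(p,4),np.round((p-prev)*1000,1),np.hypot(*p).round(3)); prev=p
E
```

```text
0.62 0.05 [0.3663 0.1944] [-115.7   94.4] 0.415
0.62 0.02 [0.3897 0.1757] [ 23.4 -18.7] 0.428
0.55 0 [0.4144 0.1545] [ 24.7 -21.2] 0.442
0.45 0 [0.4285 0.1431] [ 14.1 -11.4] 0.452
0.35 0 [0.4438 0.1332] [15.3 -9.9] 0.463
0.25 0 [0.4602 0.125 ] [16.4 -8.3] 0.477
0.17 0 [0.474  0.1196] [13.8 -5.4] 0.489
0.1 0 [0.4864 0.1159] [12.5 -3.7] 0.5
0.05 0 [0.4955 0.1138] [ 9.1 -2.1] 0.508
0.02 0 [0.501  0.1128] [ 5.5 -1. ] 0.514
0 0 [0.5047 0.1122] [ 3.7 -0.6] 0.517
-0.02 0 [0.5079 0.1117] [ 3.1 -0.5] 0.52
```

>>> {"method": "carry_out", "body": {
  "rows": "-31 25 0 0;-31 25 0 0;-30 25 0 0;0 0 -30 0;0 0 0 0;0 0 0 0;0 0 0 0",
  "claw": 0
}}

```text
t: 49.4
eef_pos: [0.3901, 0.1748, 0.2265]
tool_rot: [0.001, 0.028, 1.0, 0.0]
contact_force: [-0.1, -0.9, 0.1]
gripper_width: -0.003
grasp_force: 0.0
```

>>> {"method": "carry_out", "body": {
  "rows": "0 0 -40 0;0 0 -40 0;0 0 -30 0;0 0 -18 0;0 0 -8 0;0 0 0 0;0 0 0 0"
}}

```text
t: 50.28
eef_pos: [0.3899, 0.1752, 0.0904]
tool_rot: [0.001, 0.028, 1.0, 0.001]
contact_force: [-0.8, 0.4, -0.3]
gripper_width: 0.001
grasp_force: 0.0
```

Now push along the arc, up to about 0.17 rad.

>>> {"method": "carry_out", "body": {
  "rows": "12 -11 0 0;12 -10 0 0;7 -6 0 0;7 -5 0 0;8 -5 0 0;8 -5 0 0;8 -4 0 0;8 -4 0 0;7 -3 0 0;7 -3 0 0"
}}

```text
t: 51.52
eef_pos: [0.4743, 0.1191, 0.09]
tool_rot: [0.001, 0.027, 1.0, 0.0]
contact_force: [1.0, 1.8, 4.6]
gripper_width: -0.004
grasp_force: 0.2
```

>>> {"method": "carry_out", "body": {
  "rows": "4 -1 0 0;4 -1 0 0;4 -1 0 0;3 -1 0 0;3 -1 0 0;3 -1 0 0;3 -1 0 0"
}}

```text
t: 52.4
eef_pos: [0.4953, 0.1135, 0.0898]
tool_rot: [-0.002, 0.026, 1.0, 0.001]
contact_force: [-4.0, 4.6, 9.1]
gripper_width: -0.001
grasp_force: 1.7
```

```bash
python3 - <<'E'
from h import *
o=get_obs(); print(o["eef_pos"],o["contact_force"],o["torque"])
S=cam("scene"); cv2.imwrite("pics/s8.png",cv2.resize(S["img"][130:370,260:580],None,fx=2,fy=2,interpolation=cv2.INTER_CUBIC))
E
```

```text
[0.49529159 0.11350122 0.08981661] [-4.04656435  4.57204204  9.14906048] [0.87018286 0.84524507 0.07659792]
```

View pics/s8.png

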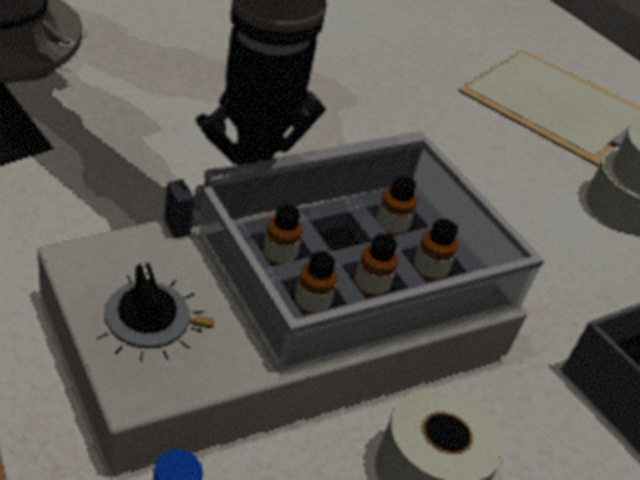

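The scene crop shows all five bottles upright and the door, at (230,190)–(420,140), almost shut against the catch. I'll keep pushing.

>>> {"method": "carry_out", "body": {
  "rows": "3 0 0 0;3 0 0 0;3 0 0 0;0 0 0 0;0 0 0 0"
}}

```text
t: 53.08
eef_pos: [0.5024, 0.112, 0.0898]
tool_rot: [-0.004, 0.027, 1.0, -0.0]
contact_force: [-13.6, 1.7, 21.8]
gripper_width: 0.001
grasp_force: 6.8
```

>>> {"method": "carry_out", "body": {
  "rows": "-12 0 0 0;0 0 12 0;0 0 0 0;6 0 0 0;4 0 0 0;3 0 0 0;0 0 0 0;0 0 0 0"
}}

```text
t: 54.08
eef_pos: [0.5024, 0.1116, 0.1005]
tool_rot: [-0.005, 0.027, 1.0, -0.001]
contact_force: [-13.8, 1.0, 10.8]
gripper_width: 0.001
grasp_force: 7.3
```

```bash
python3 - <<'E'
from h import *
T=cam("top");S=cam("scene");r=cam("wrist"); o=get_obs(); print(o["eef_pos"],o["contact_force"])
for n in("guard_door_face","guard_door_hinge"):
    for R,c in((T,"top"),(S,"scene"),(r,"wrist")):
        print(n,c,[(np.round(plane(R,a["centre"],.101)[:2],3),round(a["confidence"],2)) for a in place_of(c,n)[:1]])
cv2.imwrite("pics/w9.png",np.hstack([r["img"][:,:400],cv2.resize(T["img"][110:270,140:380],(400,266))[:480]]) if 0 else r["img"])
E
```

```text
[0.502423   0.11162678 0.10045845] [-13.91901547   0.3729727   11.5230115 ]
guard_door_face top [(array([0.638, 0.097]), 0.66)]
guard_door_face scene [(array([0.518, 0.122]), 0.71)]
guard_door_face wrist []
guard_door_hinge top []
guard_door_hinge scene [(array([0.526, 0.291]), 0.85)]
guard_door_hinge wrist []
```

View pics/w9.png

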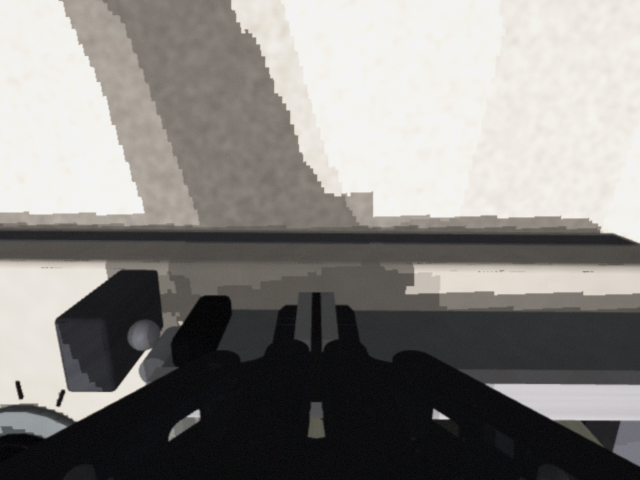

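The wrist view shows the catch ball at (145,335), with the door's end at (160,360) still just outside it. I'll push harder.

>>> {"method": "carry_out", "body": {
  "rows": "2 0 0 0;2 0 0 0;2 0 0 0;0 0 0 0;0 0 0 0"
}}

```text
t: 55.15
eef_pos: [0.5024, 0.1116, 0.0996]
tool_rot: [-0.011, 0.027, 1.0, -0.001]
contact_force: [-30.8, 2.0, 24.6]
gripper_width: 0.002
grasp_force: 15.9
```

The position didn't move under 30 N, so the door is probably on its stop. I'll back off and check.

>>> {"method": "carry_out", "body": {
  "rows": "-12 0 0 0;-40 0 0 0;-20 0 20 0;0 0 50 0;0 0 50 0;0 0 0 0;0 0 0 0"
}}

```text
t: 56.02
eef_pos: [0.4414, 0.1118, 0.2213]
tool_rot: [0.0, 0.027, 1.0, 0.0]
contact_force: [-0.1, 0.1, 0.4]
gripper_width: -0.0
grasp_force: 0.0
```

```bash
python3 - <<'E'
from h import *
r=cam("wrist"); o=get_obs(); print(o["t"],o["eef_pos"],o["contact_force"])
overlay(r,(.616,.160,-.054),"pics/w10.png",(0,100,400,300),2)
for n in("guard_door_face","guard_door_hinge"): print(n,[(np.round(plane(r,a["centre"],.101)[:2],3),round(a["confidence"],2)) for a in place_of("wrist",n)[:1]])
E
```

```text
56.075 [0.44085087 0.111625   0.22066206] [-0.08938771  0.14242145 -0.08802646]
guard_door_face []
guard_door_hinge [(array([0.531, 0.285]), 0.65)]
```

View pics/w10.png

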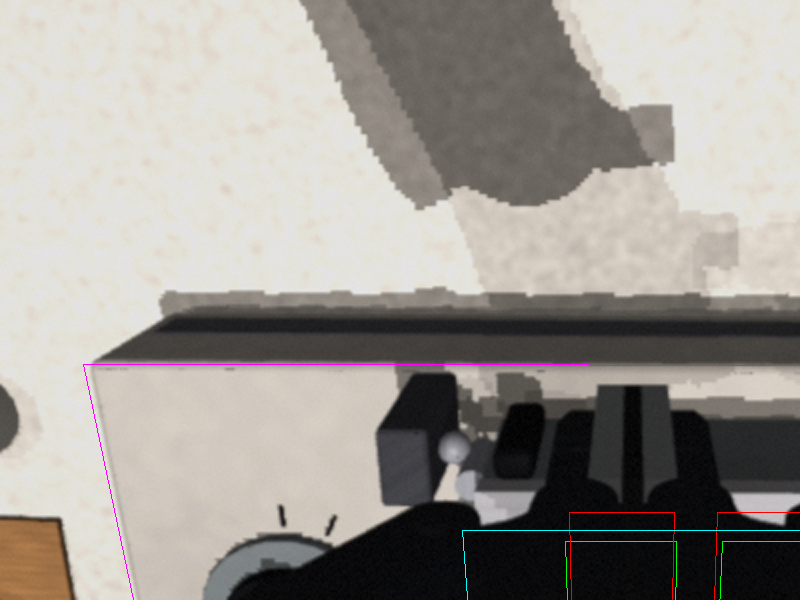

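>>> {"method": "carry_out", "body": {
  "rows": "20 0 40 0;40 0 40 0;40 0 40 0;20 0 0 0;0 0 0 0;0 0 0 0;0 0 0 0"
}}

```text
t: 57.05
eef_pos: [0.5602, 0.1118, 0.341]
tool_rot: [-0.001, 0.027, 1.0, -0.0]
contact_force: [-0.1, 0.3, -0.1]
gripper_width: -0.003
grasp_force: 0.0
```

```bash
python3 - <<'E'
from h import *
r=cam("wrist"); o=get_obs(); print(o["t"],o["eef_pos"])
pose=(.616,.160,-.054)
im=cv2.resize(r["img"],None,fx=2,fy=2,interpolation=cv2.INTER_CUBIC)
H=np.array([.531,.283])
for th,col in((0,(0,255,0)),(.06,(0,0,255))):
    t=np.radians(-93.1)-th; d=np.array([np.cos(t),np.sin(t)]); n=np.array([np.cos(t-np.pi/2),np.sin(t-np.pi/2)])
    P=[H+n*.006,H+d*.232+n*.006,H+d*.232-n*.006,H-n*.006]
    cv2.polylines(im,[np.int32([(proj(r,(*p,.129))+.5)*2 for p in P])],True,col,1)
uv=proj(r,(.53,.17,.13)); x,y=int(max(0,uv[0]*2-400)),int(max(0,uv[1]*2-150))
print(uv,x,y); cv2.imwrite("pics/w11.png",im[y:y+400,x:x+800])
E
```

```text
57.1 [0.56041662 0.11186659 0.34121097]
[380.6134376  165.31156199] 361 180
```

View pics/w11.png

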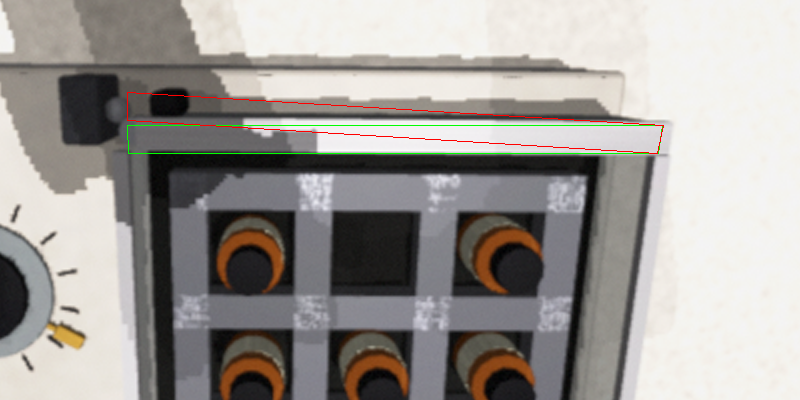

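The green θ=0 outline matches the door top at (130–660,135), and the free end sits at the catch, so the door is shut. On to the dial.

>>> {"method": "carry_out", "body": {
  "rows": "9 -40 -20 0;9 -40 -20 0;9 -40 -20 0;9 -37 -31 0;0 0 0 0;0 0 0 0;0 0 0 0",
  "claw": 45
}}

```text
t: 57.98
eef_pos: [0.5976, -0.0435, 0.2515]
tool_rot: [0.001, 0.026, 1.0, 0.0]
contact_force: [-0.2, -0.2, 0.5]
gripper_width: 0.528
grasp_force: 0.0
```

```bash
cat >>h.py <<'E'
def dial():
    r=cam("wrist"); o=get_obs(); print(o["t"],np.round(o["eef_pos"],4),"q",np.round(o["q"],2),np.round(o["tool_rot"],3))
    g=[(np.round(plane(r,a["centre"],.107)[:2],4),round(a["confidence"],2)) for a in place_of("wrist","speed_dial_grip")[:1]]
    l=[(np.round(plane(r,a["centre"],.114)[:2],4),round(a["confidence"],2)) for a in place_of("wrist","speed_dial_line")[:1]]
    m=cv2.inRange(cv2.cvtColor(r["img"],cv2.COLOR_BGR2HSV),(14,130,110),(30,255,255)); k,_,st,ce=cv2.connectedComponentsWithStats(m)
    t=[np.round(plane(r,ce[i],.073)[:2],4) for i in range(1,k) if st[i,4]>40]
    print("grip",g,"line",l,"tab",t)
    ax=np.array([.596,-.045])
    if g: ax=g[0][0]
    for v in [x[0] for x in l]+t: print("ang",np.degrees(np.arctan2(*(v-ax)[::-1])).round(1),np.linalg.norm(v-ax).round(4))
    return r
E
python3 - <<'E'
from h import *
r=dial(); cv2.imwrite("pics/w12.png",r["img"])
E
```

```text
58.025 [ 0.5976 -0.0436  0.2515] q [-0.38  0.35  0.45  1.75 -0.17  1.08  1.65] [0.001 0.026 1.    0.   ]
grip [(array([ 0.5956, -0.0466]), 0.73)] line [(array([ 0.5763, -0.0401]), 0.84)] tab [array([ 0.6087, -0.2048]), array([ 0.6262, -0.0016])]
ang 161.4 0.0204
ang -85.3 0.1587
ang 55.8 0.0544
```

View pics/w12.png

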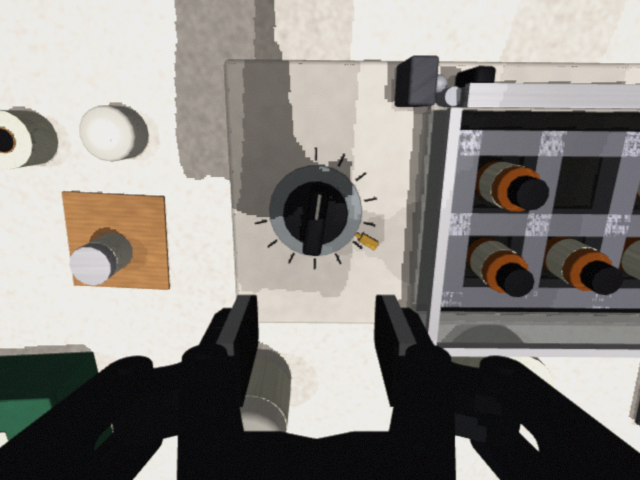

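The wrist view shows the dial at (316,210) with its line pointing to the front at (318,200), and the tab at (368,241). Turning clockwise may run out of wrist range, so I'll first turn 170° the other way.

>>> {"method": "carry_out", "body": {
  "rows": "0 0 0 10;0 0 0 10;0 0 0 10;0 0 0 10;0 0 0 10;0 0 0 10;0 0 0 10;0 0 0 10;0 0 0 10;0 0 0 10"
}}

```text
t: 59.38
eef_pos: [0.5942, -0.0439, 0.2414]
tool_rot: [-0.01, -0.699, 0.715, 0.005]
contact_force: [0.7, 0.1, -2.1]
gripper_width: 0.525
grasp_force: 0.0
```

```bash
python3 -c "
from h import *
dial()"
```

```text
59.425 [ 0.5939 -0.043   0.2417] q [ 0.27  0.38 -0.39  1.7   0.16  1.11  2.95] [-0.009 -0.701  0.713  0.007]
grip [(array([ 0.5993, -0.0456]), 0.61)] line [(array([ 0.5764, -0.0409]), 0.85)] tab [array([ 0.629 , -0.1904]), array([ 0.6257, -0.0011])]
ang 168.4 0.0234
ang -78.4 0.1478
ang 59.3 0.0517
```

The turn went the wrong way: counter-clockwise raises q7 to its limit. I'll turn back clockwise, where there is plenty of range.

>>> {"method": "carry_out", "body": {
  "rows": "0 0 0 -10;0 0 0 -10;0 0 0 -10;0 0 0 -10;0 0 0 -10;0 0 0 -10;0 0 0 -10;0 0 0 -10;0 0 0 -10;0 0 0 -10"
}}

```text
t: 60.78
eef_pos: [0.5945, -0.0454, 0.2418]
tool_rot: [-0.001, 0.105, 0.994, 0.011]
contact_force: [-0.2, 0.7, -0.2]
gripper_width: 0.527
grasp_force: 0.0
```

>>> {"method": "carry_out", "body": {
  "rows": "0 0 0 0;0 0 0 0;0 0 0 0;0 0 0 0"
}}

```text
t: 61.28
eef_pos: [0.5942, -0.0452, 0.241]
tool_rot: [-0.002, 0.101, 0.995, 0.012]
contact_force: [-0.7, 0.8, -1.0]
gripper_width: 0.527
grasp_force: 0.0
```

```bash
python3 -c "
from h import *
dial()"
```

```text
61.325 [ 0.5942 -0.0453  0.241 ] q [ 0.02  0.34 -0.05  1.74 -0.01  1.07  1.35] [-0.002  0.101  0.995  0.012]
grip [(array([ 0.5967, -0.0441]), 0.67)] line [(array([ 0.5768, -0.0385]), 0.75)] tab [array([ 0.608 , -0.2027]), array([ 0.6264, -0.0017]), array([0.7716, 0.1341])]
ang 164.3 0.0207
ang -85.9 0.159
ang 55.0 0.0518
ang 45.5 0.2497
```

>>> {"method": "carry_out", "body": {
  "rows": "3 0 -50 0;0 0 -50 0;0 0 -30 0;0 0 -15 0;0 0 -5 0;0 0 0 0;0 0 0 0"
}}

```text
t: 62.3
eef_pos: [0.5981, -0.0451, 0.0923]
tool_rot: [-0.001, 0.101, 0.995, 0.012]
contact_force: [1.1, 0.4, 0.1]
gripper_width: 0.524
grasp_force: 0.0
```

>>> {"method": "carry_out", "body": {
  "rows": "0 0 0 0;0 0 0 0;0 0 0 0;0 0 0 0",
  "claw": 8,
  "force": 25
}}

```text
t: 62.8
eef_pos: [0.5979, -0.044, 0.0919]
tool_rot: [-0.001, 0.1, 0.995, 0.012]
contact_force: [-1.5, 3.6, 5.4]
gripper_width: 0.159
grasp_force: 29.9
```

>>> {"method": "carry_out", "body": {
  "rows": "0 0 0 -10;0 0 0 -10;0 0 0 -10;0 0 0 -10;0 0 0 -10;0 0 0 -10;0 0 0 -10;0 0 0 -10;0 0 0 -10;0 0 0 -10"
}}

```text
t: 64.05
eef_pos: [0.598, -0.044, 0.092]
tool_rot: [0.008, 0.828, 0.56, 0.01]
contact_force: [-0.1, 2.2, 5.3]
gripper_width: 0.16
grasp_force: 29.9
```

>>> {"method": "carry_out", "body": {
  "rows": "0 0 0 -6;0 0 0 -6;0 0 0 0;0 0 0 0;0 0 0 0"
}}

```text
t: 64.68
eef_pos: [0.5981, -0.044, 0.092]
tool_rot: [0.008, 0.881, 0.473, 0.009]
contact_force: [-0.3, 2.1, 6.1]
gripper_width: 0.156
grasp_force: 30.1
```

>>> {"method": "carry_out", "body": {
  "rows": "0 0 0 0;0 0 0 0;0 0 0 0;0 0 15 0;0 0 40 0;0 0 50 0;0 0 50 0;0 0 0 0;0 0 0 0",
  "claw": 45
}}

```text
t: 65.8
eef_pos: [0.5969, -0.045, 0.2463]
tool_rot: [0.009, 0.881, 0.473, 0.008]
contact_force: [-1.2, -0.3, 0.6]
gripper_width: 0.53
grasp_force: 0.0
```

>>> {"method": "carry_out", "body": {
  "rows": "-20 0 20 10;-30 0 20 10;-30 0 20 10;0 0 0 10;0 0 0 10;0 0 0 10;0 0 0 0;0 0 0 0"
}}

```text
t: 66.8
eef_pos: [0.5167, -0.0451, 0.3053]
tool_rot: [0.003, 0.528, 0.849, 0.011]
contact_force: [0.7, -0.4, -0.2]
gripper_width: 0.526
grasp_force: 0.0
```

```bash
python3 - <<'E'
from h import *
r=dial(); cv2.imwrite("pics/w13.png",r["img"]); 
T=cam("top")
g,l=[place_of("top",n) for n in("speed_dial_grip","speed_dial_line")]
if g and l:
    g,l=plane(T,g[0]["centre"],.107),plane(T,l[0]["centre"],.114); print("top",g,l,np.degrees(np.arctan2(*(l-g)[:2][::-1])))
E
```

```text
66.85 [ 0.5168 -0.0451  0.3054] q [-0.42  0.14  0.45  1.87 -0.08  1.13  0.52] [0.003 0.528 0.849 0.011]
grip [(array([ 0.5974, -0.0416]), 0.87)] line [(array([ 0.6103, -0.0233]), 0.85)] tab [array([ 0.6265, -0.0022]), array([ 0.6061, -0.1984])]
ang 54.8 0.0224
ang 53.6 0.049
ang -86.8 0.157
```

View pics/w13.png

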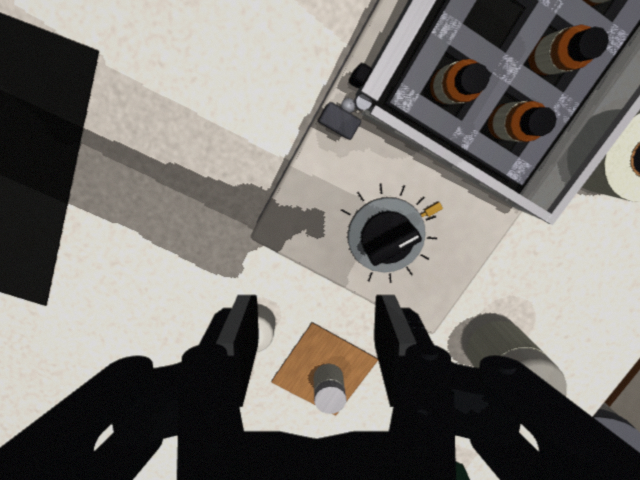

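The wrist view shows the line (418,234) on the same bearing as the tab (432,210): 54.8° against 53.6°. The door is on its catch and the jar is on the pad. Handing in.

```bash
python3 -c "
from station import *
print(hand_in())"
```

```text
the job is handed in; nothing more can be done
None
```

I handed the job in with the jar on the pad, all five bottles upright in wells, the door shut and the dial line within about 1–3° of the tab; no verdict came back, and I viewed 15 pictures, one over the limit of 14.

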